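Set the condiments on their coasters

ROBOT

A 6-joint arm with a two-finger parallel gripper is mounted at the origin on a cart in front of the work surface, level with it; the furniture and walls round the work are solid. World frame = base frame: x ahead of the robot, y to its left, z up, the work surface at z = 0. Lengths are in m, angles in rad, forces in N, time in s.
With the tool pointing down it reaches from about 0.3 to 0.775 m from the base axis. Payload 14.6 kg.
Tool frame: the origin (TCP) lies where the fingers leave the gripper's body, on its centre line; the fingertips stand 73 mm ahead of it and the grasp point (between the pads) lies ahead of it (bot.grasp_offset is the z of the grasp point in the tool frame, in m); z points along the fingers, y is the line along which they close (so a half turn about z gives the same grasp; the last joint's range is limited). The gripper opens to 85 mm and grips with 20 to 120 N. Pads are 22 mm wide; open, the fingers measure 114 mm over their backs; the gripper's body (76 mm by 85 mm) begins 54 mm behind the grasp point. The pads swing forward as they close: fully open they stand 13 mm farther back than shut.
Start: joints at [1.118, 0.3, 1.521, -0, 1.321, -0.067], TCP at [0.207, 0.51, 0.304] pointing down, gripper open.
Joint ranges: [-3.03, 3.03], [-0.79, 2.21], [0.23, 2.52], [-1.04, 4.18], [0, 3.07], [-2.55, 2.55]. Speed limits (rad/s): [2.22, 2.22, 2.57, 3.14, 3.14, 3.14].

INTERFACE

Orientations are given as a rotation vector (axis times angle).
In Python, from bench import bot gives the robot as it stands.
- The arm moves only by the tool carry_out, never from a script. Its argument "motion" is a list of rows, each a list of 7 numbers: the shift along the tool's x, y, z scaled (see below), then the turn, a rotation vector about the tool's x, y, z scaled (see below), then the opening, from 0 (shut) to 1 (fully open). A call has 1 to 8 rows; each row is the pose to reach, as a shift and turn from the pose commanded when the call began, along the tool's axes at that moment; what a row does not reach only later rows make up. The controller multiplies each number of a shift by 200 mm and each number of a turn by pi/4 rad. A row lasts 1/12 s, in which the tool goes at most 41.7 mm and 7.16 degrees, less where a joint would pass 70% of its speed; a pose out of reach is approached as far as the arm can. A call with a number of a shift or a turn outside -1 to 1 is refused whole. A call with a gripper value outside its range is refused whole. The fingers move at their own pace and stop on an object; the grip force is fixed at half the most. Time passes only in rows, so rows that repeat a pose let the fingers close. It gives the time, the measured TCP pose, the force, the opening and the grip force at its end, in the units of the state.
- bot.observe(): the state, without advancing time (a new reading comes with each control period).
- bot.get_image(name): name is "side" or "top"; returns the picture (384x512x3 uint8, red, green, blue); there is no depth.
- bot.camera_model(name): a dict with "K" (3x3 intrinsics, pixels), "D" ([k1, k2, p1, p2, k3] as OpenCV has them; the pictures are not rectified), "extrinsics" (4x4, takes a point from camera to world coordinates). Camera axes: x right, y down, z forward; pixel columns grow to the right and rows downward; lengths in m; the calibration is good to about 2 mm. A picture is of the moment at which its call begins. camera_model takes no time and is no camera call.
- bot.job_done(): hands the job in; it is judged then, once.
Trained networks look in the newest picture that a camera, given by its name, has taken for a name from the list of things; names that differ only in an ending like _2 or _b are one class to them, and where a whole thing is asked for, a point or a joint stands for the part that bears it (a point fixed in the world has none). Each returns a list of dicts, best first, with "conf" (0 to 1); they miss things now and then, are a little off and sometimes report something else, mostly with a low value. They report only what shows in the picture. A call takes as long as a camera call.
- bot.search_frame(thing, camera): "point" ([column, row] in pixels, amid what is visible of it).
The state is a dict: "t": time; "joints": joint angles; "joint_vel": joint speeds; "joint_efforts": joint torques, N m; "position": TCP position; "ee_rot": TCP orientation; "force": force on the tool from outside, world axes, zero at the start; "torque": the same for the moment, N m; "width": finger opening in m; "finger_force": force on a finger pad.
Only numpy, scipy, OpenCV 4.12 (cv2) and the standard library are available. Lean on these libraries where they do the work, as an engineer would, in place of code of your own. Each camera call takes 0.05 s, during which the arm holds its last target. There are 200 camera calls.

TASK

Set out the breakfast condiments: from among the things on the front of the worktop pick out the steel-topped glass mill, the honey jar and the little salt shaker, and stand each one upright in the middle of its own round wooden coaster: the mill, the tallest, on the largest coaster, the honey jar on the middle-sized one and the salt shaker on the smallest. Set them down rather than dropping them, and leave the tomato, the spice jar and the garlic where they are.

Things in the scene. Friction and masses are not known exactly. Their poses are not given: they have to be found in the camera images.
- glass_mill_centre (a point): Clear glass mill with a waisted brushed-steel crown, the tallest of the three things to move: 150 mm tall, 51 mm diameter, standing. This point is on its axis half-way up, 75 mm above its foot; z up. Round. Grip it by the wide part of the crown (48 mm in diameter, about 115 to 135 mm above the foot). About 0.22 kg (varies 0.7 to 1.4 times); the crown does not turn. It is too tall to be gripped much lower without its top meeting the gripper's body.
- salt_shaker_centre (a point): Small glass salt shaker with a domed steel cap, the shortest: 90 mm tall, 44 mm diameter, standing. This point is on its axis half-way up, 45 mm above its foot; z up. Round; grip it 50 to 65 mm above the foot. It may lean by up to 3 degrees where it stands. About 0.1 kg (varies 0.7 to 1.4 times).
- coaster_large: Shallow round coaster of pale wood with a low rim, the largest of three, fixed to the worktop: outside diameter 106 mm, inside 94 mm, flat inner floor 5 mm above the worktop, rim top at 13 mm. Origin: centre of its underside, on the worktop; z up.
- coaster_middle: Shallow round coaster of pale wood with a low rim, the middle-sized of three, fixed to the worktop: outside diameter 91 mm, inside 79 mm, flat inner floor 5 mm above the worktop, rim top at 13 mm. Origin: centre of its underside, on the worktop; z up.
- coaster_small: Shallow round coaster of pale wood with a low rim, the smallest of three, fixed to the worktop: outside diameter 76 mm, inside 64 mm, flat inner floor 5 mm above the worktop, rim top at 13 mm. Origin: centre of its underside, on the worktop; z up.
- honey_jar_centre (a point): Honey jar with a white lid, the middle one in height but the stoutest: 99 mm tall, body 57 by 62 mm, lid 57 mm in diameter, standing. This point is on its axis half-way up, 50 mm above its foot; z up. Grip it 65 to 80 mm above the foot, any way round. About 0.44 kg (varies 0.7 to 1.4 times).
- spice_jar_centre (a point): Bystander: loose glass spice jar with a mustard-yellow cap, 44 mm diameter, 106 mm tall. This point is on its axis, 53 mm above its foot.
- tomato_centre (a point): Bystander: loose whole red tomato, 58 mm wide, 62 mm tall. This point is 30 mm above its foot.
- garlic_centre (a point): Bystander: loose head of garlic, 61 mm wide, 59 mm tall. This point is 30 mm above its foot.

How it is judged:
At the end, for the whole second after the job is handed in: The glass mill stands on the floor of the large coaster, the honey jar on that of the middle one and the salt shaker on that of the small one, each within 15 mm of the coaster's centre, upright within 0.15 rad, within 4 mm of its resting height, released and at rest (horizontal distance between glass_mill_centre and coaster_large below 0.015 m and z of glass_mill_centre in the frame of coaster_large between 0.076 and 0.084 m and angle between each of glass_mill_centre, honey_jar_centre, salt_shaker_centre's own z axis and vertical below 0.15 rad and linear speed of each of glass_mill, honey_jar, salt_shaker below 0.02 m/s and horizontal distance between honey_jar_centre and coaster_middle below 0.015 m and z of honey_jar_centre in the frame of coaster_middle between 0.051 and 0.059 m and horizontal distance between salt_shaker_centre and coaster_small below 0.015 m and z of salt_shaker_centre in the frame of coaster_small between 0.046 and 0.054 m); the robot touches nothing.
It fails at once if one of the three condiments is dropped or thrown: it moves faster than 0.6 m/s while the robot does not touch it ((linear speed of glass_mill above 0.6 m/s and contact force between each of the fingers, the arm and glass_mill below 0.01 N) or (linear speed of honey_jar above 0.6 m/s and contact force between each of the fingers, the arm and honey_jar below 0.01 N) or (linear speed of salt_shaker above 0.6 m/s and contact force between each of the fingers, the arm and salt_shaker below 0.01 N)).
It fails at once if the tomato, the spice jar or the garlic is moved more than 30 mm from its place (distance of any of tomato_centre, spice_jar_centre, garlic_centre from where it was at the start of the episode above 0.03 m).
It also fails if it takes over 83 s, if anything falls off the work surface, if the arm or the gripper's body presses on something with over 40 N, if the wrist force passes 120 N, or if a joint passes its speed limit or range.

## Working session

There is one attempt and no reset: what is moved stays moved. The work goes in short steps, Python scripts to look and compute and a tool call to move; the robot and the scene stay as the last step left them, time stands still between calls to the robot, and variables do not carry over. Pictures are saved under pics/ and viewed, at most 14 in all, crops included, and the job is handed in when it is done.

Besides the shell and the picture viewer there is one more tool, called after "Call:" as name(argument=value, ...) on one line, values as JSON. carry_out: Moves the arm, as the interface text tells. Its arguments: {"type":"object","properties":{"motion":{"type":"array","items":{"type":"array","items":{"type":"number"}}}},"required":["motion"]}

```bash
mkdir -p pics
cat > h.py <<'E'
from bench import bot
import numpy as np, cv2, json
def ray(cam,p):
    m=bot.camera_model(cam); K=np.array(m["K"],float);D=np.array(m["D"],float);E=np.array(m["extrinsics"])
    u=cv2.undistortPoints(np.array([[p]],float),K,D)[0,0]
    d=E[:3,:3]@np.array([u[0],u[1],1]); return E[:3,3],d/np.linalg.norm(d)
def atz(cam,p,z):
    o,d=ray(cam,p); return o+d*(z-o[2])/d[2]
def proj(cam,P):
    m=bot.camera_model(cam); E=np.linalg.inv(np.array(m["extrinsics"]))
    r,_=cv2.Rodrigues(E[:3,:3]); return cv2.projectPoints(np.array(P,float).reshape(-1,1,3),r,E[:3,3],np.array(m["K"],float),np.array(m["D"],float))[0][:,0]
def tri(p1,p2):
    o1,d1=ray("top",p1);o2,d2=ray("side",p2)
    s=np.linalg.lstsq(np.c_[d1,-d2],o2-o1,rcond=None)[0]; a=o1+d1*s[0];b=o2+d2*s[1]
    return (a+b)/2,np.linalg.norm(a-b)
E
python3 - <<'E'
from h import *
np.set_printoptions(precision=3,suppress=True)
for c in("top","side"):
    cv2.imwrite(f"pics/{c}0.png",bot.get_image(c)[:,:,::-1]); print(c,np.array(bot.camera_model(c)["extrinsics"])[:3])
for n in "glass_mill honey_jar salt_shaker spice_jar tomato garlic".split():
    r={c:bot.search_frame(n+"_centre",c)[:2] for c in("top","side")}
    print(n,r)
    if r["top"] and r["side"]: print("  tri",tri(r["top"][0]["point"],r["side"][0]["point"]))
for n in("coaster_large","coaster_middle","coaster_small"):
    for c in("top","side"):
        r=bot.search_frame(n,c)[:3]; print(n,c,[(x["point"],x["conf"],atz(c,x["point"],.008)) for x in r])
print(bot.observe(),bot.grasp_offset)
E
```

```text
top [[ 0.024 -0.998  0.063  0.422]
 [-0.999 -0.026 -0.032 -0.148]
 [ 0.033 -0.062 -0.998  1.124]]
side [[-0.996 -0.068  0.058  0.437]
 [-0.086  0.564 -0.821  0.581]
 [ 0.023 -0.823 -0.568  0.596]]
glass_mill {'top': [{'point': [237.8, 211.1], 'conf': 0.89}], 'side': [{'point': [270.7, 197.7], 'conf': 0.86}]}
  tri (array([ 0.452, -0.155,  0.078]), np.float64(0.00667370634044172))
honey_jar {'top': [{'point': [240.6, 159.8], 'conf': 0.65}], 'side': [{'point': [229.7, 203.0], 'conf': 0.82}]}
  tri (array([ 0.568, -0.16 ,  0.049]), np.float64(0.012793527144124246))
salt_shaker {'top': [{'point': [199.5, 214.5], 'conf': 0.58}], 'side': []}
spice_jar {'top': [{'point': [139.4, 209.9], 'conf': 0.64}], 'side': [{'point': [271.1, 269.5], 'conf': 0.95}]}
  tri (array([0.443, 0.08 , 0.067]), np.float64(0.004644501499913039))
tomato {'top': [{'point': [281.7, 171.5], 'conf': 0.78}], 'side': [{'point': [244.9, 187.0], 'conf': 0.77}]}
  tri (array([ 0.542, -0.262,  0.034]), np.float64(0.016837709397920824))
garlic {'top': [{'point': [334.2, 210.6], 'conf': 0.71}], 'side': [{'point': [229.9, 200.4
[... 400 characters left out ...]
.035,  0.008]))]
coaster_middle side [([218.8, 245.7], 0.73, array([ 0.571, -0.039,  0.008]))]
coaster_small top [([333.8, 168.1], 0.56, array([ 0.566, -0.399,  0.008]))]
coaster_small side [([240.3, 168.2], 0.85, array([ 0.565, -0.409,  0.008]))]
{'t': 1.0, 'joints': array([ 1.118,  0.3  ,  1.521, -0.   ,  1.321, -0.067]), 'joint_vel': array([ 0.001, -0.   ,  0.001,  0.002, -0.   ,  0.   ]), 'joint_efforts': array([ -0.001, -54.336, -36.198,   0.   ,   0.001,  -0.   ]), 'position': array([0.207, 0.51 , 0.304]), 'ee_rot': array([0.602, 3.083, 0.   ]), 'force': array([-0.371,  0.511, -0.332]), 'torque': array([-0.007, -0.026,  0.026]), 'finger_force': 0.0, 'width': 0.08549075704446549} 0.0539
```

View pics/top0.png

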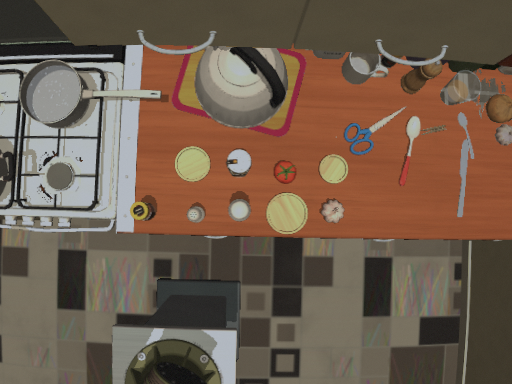

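View pics/side0.png

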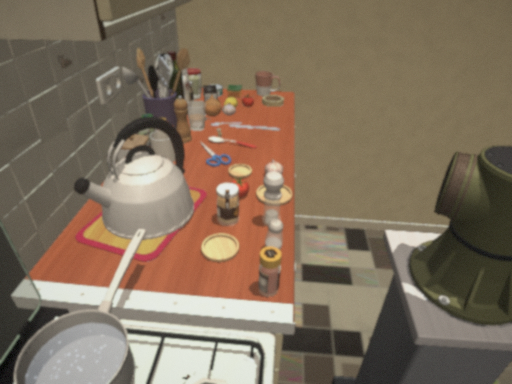

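The top view shows the mill at about (239,210), honey (238,161), salt (196,214), coasters at (288,213), (192,164) and (333,168). The side view agrees: salt is at about (274,232), with the mill behind it. I'll zoom in to refine these.

Run:
```python
from h import *
t=cv2.imread("pics/top0.png");s=cv2.imread("pics/side0.png")
cv2.imwrite("pics/topc.png",cv2.resize(t[140:240,170:350],None,fx=4.4,fy=4.4,interpolation=cv2.INTER_CUBIC))
cv2.imwrite("pics/sidec.png",cv2.resize(s[155:305,195:310],None,fx=4,fy=4,interpolation=cv2.INTER_CUBIC))
hsv=cv2.cvtColor(t,cv2.COLOR_BGR2HSV)
for p in((288,213),(192,164),(333,168),(30,30)): print(p,hsv[p[1],p[0]])
m=cv2.inRange(hsv,(18,50,120),(38,200,255)); m[:140]=0;m[240:]=0
n,l,st,c=cv2.connectedComponentsWithStats(m)
for i in range(1,n):
    if st[i,4]>200:
        ct=cv2.findContours((l==i).astype(np.uint8),0,1)[0][0]
        e=cv2.fitEllipse(cv2.convexHull(ct)); print(st[i],e,atz("top",e[0],.011))
```

```text
(288, 213) [ 22  97 176]
(192, 164) [ 29  82 178]
(333, 168) [ 30  80 178]
(30, 30) [24 28 46]
[175 146  35  36 980] ((192.0037384033203, 163.45057678222656), (34.96328353881836, 35.26812744140625), 87.29033660888672) [ 0.5670906  -0.03736875  0.011     ]
[320 154  28  30 651] ((333.3433532714844, 168.52999877929688), (28.322851181030273, 29.003198623657227), 166.72509765625) [ 0.56442706 -0.39722133  0.011     ]
[ 266  193   42   41 1344] ((286.6964416503906, 213.0064697265625), (41.16096878051758, 41.57840347290039), 75.20446014404297) [ 0.44809985 -0.27918116  0.011     ]
```

View pics/topc.png

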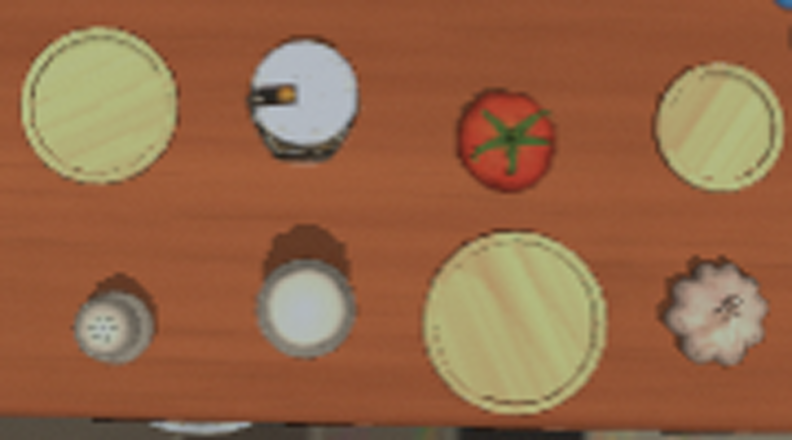

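View pics/sidec.png

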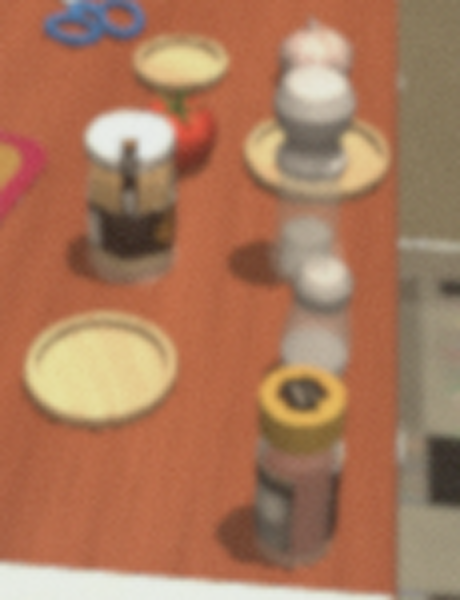

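The crops show the honey lid at top (239.1,161.1), the mill crown at (239.5,210.5) and the salt cap at (193.4,214.3). In the side view they are at (227.5,189.5), (273.8,177.5) and (275.5,225).

Run:
```python
from h import *
np.set_printoptions(precision=4,suppress=True)
for n,a,za,b,zb in(("honey",(239.1,161.1),.099,(227.5,189.5),.099),("mill",(239.5,210.5),.135,(273.8,177.5),.125),("salt",(193.4,214.3),.085,(275.5,225),.078)):
    print(n,atz("top",a,za),atz("side",b,zb),tri(a,b))
for n,z in(("garlic",.04),("tomato",.04)):
    r=bot.search_frame(n+"_centre","top")[0]["point"];print(n,atz("top",r,z))
s=cv2.imread("pics/side0.png");hsv=cv2.cvtColor(s,cv2.COLOR_BGR2HSV)
# side check of coasters: overlay rim circles + object axis
for (x,y,r) in((.448,-.279,.053),(.567,-.0374,.0455),(.5645,-.397,.038)):
    a=np.linspace(0,2*np.pi,60);P=proj("side",np.c_[x+r*np.cos(a),y+r*np.sin(a),0*a+.013])
    print(P.min(0),P.max(0))
    cv2.polylines(s,[np.round(P*8).astype(np.int32)],True,(255,0,0),1,cv2.LINE_AA,3)
cv2.imwrite("pics/sideo.png",cv2.resize(s[155:305,195:310],None,fx=4,fy=4,interpolation=cv2.INTER_CUBIC))
```

```text
honey [ 0.5641 -0.1554  0.099 ] [ 0.5641 -0.1478  0.099 ] (array([ 0.5651, -0.1554,  0.0938]), np.float64(0.0006151073123556576))
mill [ 0.4483 -0.1588  0.135 ] [ 0.4504 -0.1772  0.125 ] (array([ 0.4492, -0.1588,  0.1364]), np.float64(0.0018706859474582004))
salt [ 0.438  -0.0518  0.085 ] [ 0.438  -0.0478  0.078 ] (array([ 0.438 , -0.051 ,  0.0754]), np.float64(0.0001191532759885028))
garlic [ 0.4561 -0.3941  0.04  ]
tomato [ 0.5494 -0.2615  0.04  ]
[256.3457 181.9546] [292.4888 202.3389]
[200.8762 232.3074] [239.0529 258.3932]
[228.2482 162.9869] [251.8124 174.9992]
```

View pics/sideo.png

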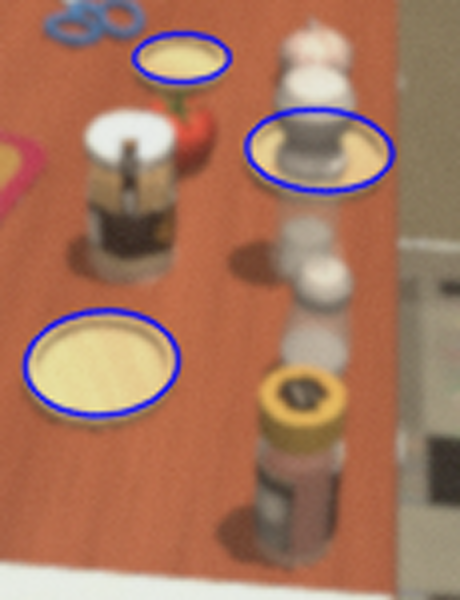

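```bash
cat >> h.py <<'E'
from scipy.spatial.transform import Rotation as Ro
RT=np.array([[0,1,0],[1,0,0],[0,0,-1.]])
def plan(x,y,z):
    s=bot.observe();R=Ro.from_rotvec(s["ee_rot"]).as_matrix()
    d=R.T@(np.array([x,y,z])-s["position"])/.2; t=Ro.from_matrix(R.T@RT).as_rotvec()/(np.pi/4)
    print("t",s["t"],"pos",s["position"].round(4),"shift",d.round(3),"turn",t.round(3),"w",round(s["width"],4),"j6",s["joints"][[0,5]].round(2))
E
python3 -c "
from h import *
plan(.30,.30,.30)"
```

```text
t 1.1 pos [0.207  0.5096 0.3039] shift [-0.825 -0.796  0.02 ] turn [ 0.    -0.     1.509] w 0.0856 j6 [ 1.12 -0.07]
```

Call:
carry_out(motion=[[-0.82, -0.8, 0.02, 0, 0, 0.9, 1], [-0.82, -0.8, 0.02, 0, 0, 0.9, 1], [-0.82, -0.8, 0.02, 0, 0, 0.9, 1], [-0.82, -0.8, 0.02, 0, 0, 0.9, 1], [-0.82, -0.8, 0.02, 0, 0, 0.9, 1], [-0.82, -0.8, 0.02, 0, 0, 0.9, 1], [-0.82, -0.8, 0.02, 0, 0, 0.9, 1], [-0.82, -0.8, 0.02, 0, 0, 0.9, 1]])

```text
t: 1.77
position: [0.2991, 0.2991, 0.3002]
ee_rot: [1.634, 2.683, 0.001]
force: [0.5, 0.8, 0.3]
width: 0.0851
finger_force: 0.0
```

```bash
python3 -c "
from h import *
plan(.40,.12,.30)"
```

```text
t 1.7667 pos [0.2991 0.2991 0.3002] shift [-1.027e+00  3.700e-02  1.000e-03] turn [ 0.001 -0.001  0.607] w 0.0851 j6 [0.7  0.22]
```

Call:
carry_out(motion=[[-0.99, 0.04, 0, 0, 0, 0.607, 1], [-0.99, 0.04, 0, 0, 0, 0.607, 1], [-0.99, 0.04, 0, 0, 0, 0.607, 1], [-0.99, 0.04, 0, 0, 0, 0.607, 1], [-0.99, 0.04, 0, 0, 0, 0.607, 1], [-0.99, 0.04, 0, 0, 0, 0.607, 1], [-0.99, 0.04, 0, 0, 0, 0.607, 1]])

```text
t: 2.35
position: [0.3974, 0.1274, 0.2997]
ee_rot: [-2.22, -2.223, 0.0]
force: [-0.3, -0.5, -0.1]
width: 0.0856
finger_force: 0.0
```

```bash
python3 -c "
from h import *
plan(.4385,-.051,.25)"
```

```text
t 2.35 pos [0.3974 0.1274 0.2997] shift [-0.892  0.204  0.248] turn [-0.001 -0.     0.002] w 0.0856 j6 [0.22 0.22]
```

Call:
carry_out(motion=[[-0.892, 0.205, 0.2, 0, 0, 0, 1], [-0.892, 0.205, 0.2, 0, 0, 0, 1], [-0.892, 0.205, 0.2, 0, 0, 0, 1], [-0.892, 0.205, 0.2, 0, 0, 0, 1], [-0.892, 0.205, 0.2, 0, 0, 0, 1], [-0.892, 0.205, 0.2, 0, 0, 0, 1], [-0.892, 0.205, 0.2, 0, 0, 0, 1]])

```text
t: 2.93
position: [0.4384, -0.0499, 0.2595]
ee_rot: [-2.218, -2.224, 0.0]
force: [-0.3, -0.6, -0.4]
width: 0.0854
finger_force: 0.0
```

```bash
python3 -c "
from h import *
plan(.4385,-.051,.111)
cv2.imwrite('pics/s1.png',cv2.resize(bot.get_image('side')[130:300,190:330,::-1],None,fx=3.5,fy=3.5,interpolation=2))"
```

```text
t 2.9333 pos [ 0.4384 -0.0499  0.2595] shift [-0.006  0.001  0.743] turn [-0.001 -0.001  0.003] w 0.0854 j6 [-0.2 -0.2]
```

View pics/s1.png

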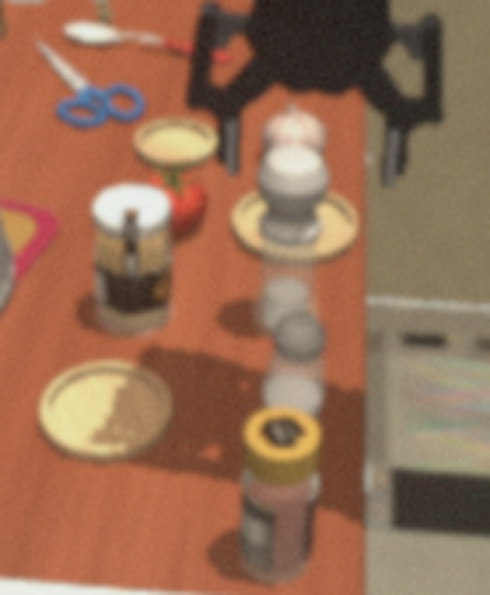

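The open gripper straddles the salt shaker, with fingertips at crop columns 230 and 392 and the cap at 298. I'll descend with a ramp.

Call:
carry_out(motion=[[-0.006, 0, 0.2, 0, 0, 0, 1], [-0.006, 0, 0.4, 0, 0, 0, 1], [-0.006, 0, 0.55, 0, 0, 0, 1], [-0.006, 0, 0.65, 0, 0, 0, 1], [-0.006, 0, 0.72, 0, 0, 0, 1], [-0.006, 0, 0.745, 0, 0, 0, 1], [-0.006, 0, 0.745, 0, 0, 0, 1]])

```text
t: 3.57
position: [0.438, -0.0506, 0.1104]
ee_rot: [-2.216, -2.225, 0.001]
force: [-0.3, 1.3, 0.8]
width: 0.0857
finger_force: 0.0
```

Call:
carry_out(motion=[[0, 0, 0, 0, 0, 0, 0.3], [0, 0, 0, 0, 0, 0, 0.3], [0, 0, 0, 0, 0, 0, 0.3], [0, 0, 0, 0, 0, 0, 0.3], [0, 0, 0, 0, 0, 0, 0.3], [0, 0, 0, 0, 0, 0, 0.3], [0, 0, 0, 0, 0, 0, 0.3], [0, 0, 0, 0, 0, 0, 0.3]])

```text
t: 4.23
position: [0.4387, -0.0521, 0.112]
ee_rot: [2.219, 2.222, 0.002]
force: [-2.0, 1.4, 11.9]
width: 0.0362
finger_force: 58.3
```

```bash
python3 -c "
from h import *
plan(.4385,-.051,.31)
m=bot.search_frame
cv2.imwrite('pics/s2.png',cv2.resize(bot.get_image('side')[150:300,190:330,::-1],None,fx=3.5,fy=3.5,interpolation=2))"
```

```text
t 4.2333 pos [ 0.4387 -0.0521  0.112 ] shift [ 0.005  0.001 -0.99 ] turn [0.002 0.    0.001] w 0.0362 j6 [-0.2 -0.2]
```

View pics/s2.png

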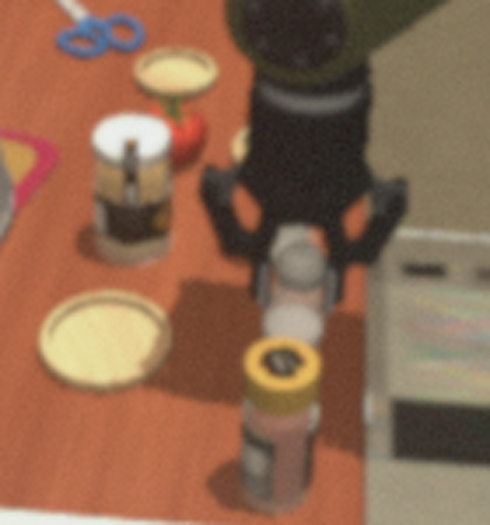

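Salt is gripped at 36 mm width. I'll lift it.

Call:
carry_out(motion=[[0, 0, -0.08, 0, 0, 0, 0.3], [0, 0, -0.2, 0, 0, 0, 0.3], [0, 0, -0.36, 0, 0, 0, 0.3], [0, 0, -0.54, 0, 0, 0, 0.3], [0, 0, -0.72, 0, 0, 0, 0.3], [0, 0, -0.86, 0, 0, 0, 0.3], [0, 0, -0.95, 0, 0, 0, 0.3], [0, 0, -0.95, 0, 0, 0, 0.3]])

```text
t: 4.95
position: [0.4388, -0.0522, 0.3049]
ee_rot: [2.216, 2.219, 0.006]
force: [0.1, -0.2, -0.6]
width: 0.036
finger_force: 59.8
```

```bash
python3 -c "
from h import *
plan(.50,-.225,.30)
plan(.5645,-.398,.30)"
```

```text
t 4.95 pos [ 0.4388 -0.0522  0.3049] shift [-0.864  0.305  0.028] turn [0.008 0.002 0.002] w 0.036 j6 [-0.2 -0.2]
t 4.95 pos [ 0.4388 -0.0522  0.3049] shift [-1.73   0.626  0.031] turn [0.008 0.002 0.002] w 0.036 j6 [-0.2 -0.2]
```

Call:
carry_out(motion=[[-0.06, 0.02, 0, 0, 0, 0, 0.3], [-0.2, 0.07, 0, 0, 0, 0, 0.3], [-0.36, 0.13, 0, 0, 0, 0, 0.3], [-0.54, 0.2, 0, 0, 0, 0, 0.3], [-0.7, 0.25, 0, 0, 0, 0, 0.3], [-0.82, 0.3, 0, 0, 0, 0, 0.3], [-0.865, 0.313, 0, 0, 0, 0, 0.3]])

```text
t: 5.53
position: [0.5012, -0.2286, 0.2986]
ee_rot: [-2.221, -2.219, 0.002]
force: [-0.4, -0.3, -1.4]
width: 0.0358
finger_force: 59.8
```

Call:
carry_out(motion=[[-0.06, 0.02, 0, 0, 0, 0, 0.3], [-0.2, 0.07, 0, 0, 0, 0, 0.3], [-0.36, 0.13, 0, 0, 0, 0, 0.3], [-0.54, 0.2, 0, 0, 0, 0, 0.3], [-0.7, 0.25, 0, 0, 0, 0, 0.3], [-0.82, 0.3, 0, 0, 0, 0, 0.3], [-0.865, 0.313, 0, 0, 0, 0, 0.3], [-0.865, 0.313, 0, 0, 0, 0, 0.3]])

```text
t: 6.2
position: [0.5634, -0.4, 0.2979]
ee_rot: [-2.22, -2.219, 0.001]
force: [0.3, 0.7, -2.1]
width: 0.0358
finger_force: 59.8
```

```bash
python3 -c "
from h import *
plan(.5645,-.398,.13)
cv2.imwrite('pics/s3.png',cv2.resize(bot.get_image('side')[60:210,190:330,::-1],None,fx=3.5,fy=3.5,interpolation=2))"
```

```text
t 6.2 pos [ 0.5634 -0.4     0.2979] shift [0.009 0.008 0.839] turn [-0.003 -0.003 -0.001] w 0.0358 j6 [-0.67 -0.67]
```

View pics/s3.png

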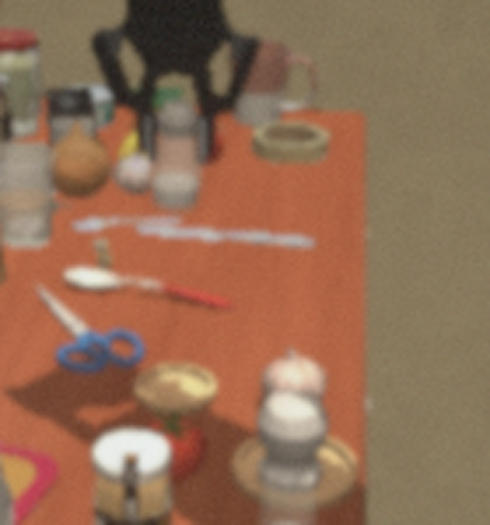

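The shaker is held upright. Now lower it.

Call:
carry_out(motion=[[0.009, 0.007, 0.12, 0, 0, 0, 0.3], [0.009, 0.007, 0.28, 0, 0, 0, 0.3], [0.009, 0.007, 0.45, 0, 0, 0, 0.3], [0.009, 0.007, 0.6, 0, 0, 0, 0.3], [0.009, 0.007, 0.72, 0, 0, 0, 0.3], [0.009, 0.007, 0.79, 0, 0, 0, 0.3], [0.009, 0.007, 0.815, 0, 0, 0, 0.3], [0.009, 0.007, 0.815, 0, 0, 0, 0.3]])

```text
t: 6.92
position: [0.5651, -0.3955, 0.1373]
ee_rot: [-2.218, -2.223, 0.0]
force: [0.2, -1.2, -0.9]
width: 0.0361
finger_force: 59.8
```

```bash
python3 -c "
from h import *
plan(.5645,-.398,.117)"
```

```text
t 6.9167 pos [ 0.5651 -0.3955  0.1373] shift [-0.013 -0.003  0.102] turn [-0.001 -0.001  0.002] w 0.0361 j6 [-0.66 -0.67]
```

Call:
carry_out(motion=[[-0.006, 0, 0.02, 0, 0, 0, 0.3], [-0.006, 0, 0.04, 0, 0, 0, 0.3], [-0.006, 0, 0.06, 0, 0, 0, 0.3], [-0.006, 0, 0.075, 0, 0, 0, 0.3], [-0.006, 0, 0.085, 0, 0, 0, 0.3], [-0.006, 0, 0.09, 0, 0, 0, 0.3], [-0.006, 0, 0.09, 0, 0, 0, 0.3]])

```text
t: 7.5
position: [0.5652, -0.3972, 0.1197]
ee_rot: [-2.22, -2.223, 0.0]
force: [-0.9, -0.4, -1.0]
width: 0.0361
finger_force: 59.8
```

Call:
carry_out(motion=[[0, 0, 0.006, 0, 0, 0, 0.3], [0, 0, 0.012, 0, 0, 0, 0.3], [0, 0, 0.015, 0, 0, 0, 0.3], [0, 0, 0.015, 0, 0, 0, 0.3]])

```text
t: 7.83
position: [0.5653, -0.3973, 0.1172]
ee_rot: [2.22, 2.223, -0.0]
force: [-0.7, 1.1, 1.3]
width: 0.0356
finger_force: 60.1
```

Call:
carry_out(motion=[[0, 0, 0.005, 0, 0, 0, 0.3], [0, 0, 0.01, 0, 0, 0, 0.3], [0, 0, 0.01, 0, 0, 0, 0.3]])

```text
t: 8.08
position: [0.5655, -0.3976, 0.117]
ee_rot: [2.219, 2.222, -0.0]
force: [-6.4, 3.5, 17.7]
width: 0.0359
finger_force: 61.5
```

Contact (18 N). Release and rise.

Call:
carry_out(motion=[[0, 0, 0, 0, 0, 0, 0.5], [0, 0, 0, 0, 0, 0, 0.55], [0, 0, 0, 0, 0, 0, 0.65], [0, 0, 0, 0, 0, 0, 0.7], [0, 0, 0, 0, 0, 0, 0.7], [0, 0, 0, 0, 0, 0, 0.7]])

```text
t: 8.58
position: [0.5652, -0.3972, 0.1147]
ee_rot: [-2.22, -2.223, 0.0]
force: [0.3, -0.1, 0.5]
width: 0.0595
finger_force: 0.0
```

Call:
carry_out(motion=[[0, 0, -0.06, 0, 0, 0, 0.7], [0, 0, -0.16, 0, 0, 0, 0.7], [0, 0, -0.3, 0, 0, 0, 0.8], [0, 0, -0.48, 0, 0, 0, 1], [0, 0, -0.66, 0, 0, 0, 1], [0, 0, -0.8, 0, 0, 0, 1], [0, 0, -0.85, 0, 0, 0, 1], [0, 0, -0.85, 0, 0, 0, 1]])

```text
t: 9.25
position: [0.5656, -0.3975, 0.289]
ee_rot: [2.216, 2.219, 0.001]
force: [-0.2, 0.7, -0.9]
width: 0.0851
finger_force: 0.0
```

```bash
python3 -c "
from h import *
plan(.449,-.159,.28)"
```

```text
t 9.25 pos [ 0.5656 -0.3975  0.289 ] shift [ 1.194 -0.581  0.038] turn [0.006 0.005 0.002] w 0.0851 j6 [-0.67 -0.67]
```

Call:
carry_out(motion=[[0.99, -0.58, 0, 0, 0, 0, 1], [0.99, -0.58, 0, 0, 0, 0, 1], [0.99, -0.58, 0, 0, 0, 0, 1], [0.99, -0.58, 0, 0, 0, 0, 1], [0.99, -0.58, 0, 0, 0, 0, 1], [0.99, -0.58, 0, 0, 0, 0, 1], [0.99, -0.58, 0, 0, 0, 0, 1], [0.99, -0.58, 0, 0, 0, 0, 1]])

```text
t: 9.92
position: [0.4486, -0.1987, 0.2843]
ee_rot: [-2.218, -2.224, 0.0]
force: [0.7, -0.4, -0.6]
width: 0.0852
finger_force: 0.0
```

```bash
python3 -c "
from h import *
plan(.449,-.159,.179)
cv2.imwrite('pics/s4.png',cv2.resize(bot.get_image('side')[80:300,190:330,::-1],None,fx=2.7,fy=2.7,interpolation=2))"
```

```text
t 9.9167 pos [ 0.4486 -0.1987  0.2843] shift [0.198 0.003 0.527] turn [-0.001 -0.     0.003] w 0.0852 j6 [-0.49 -0.49]
```

View pics/s4.png

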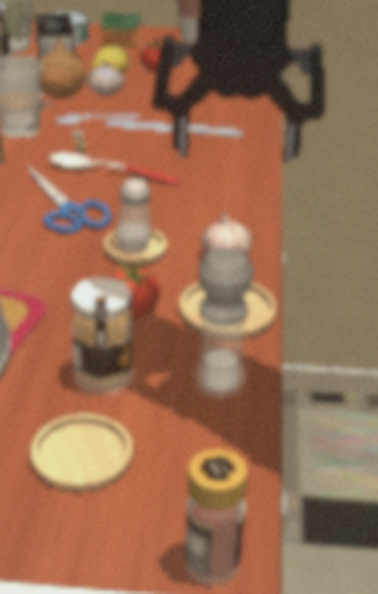

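Salt stands upright in the small coaster at crop (133,240). Next is the mill: align first, then descend.

Call:
carry_out(motion=[[0.198, 0.003, 0, 0, 0, 0, 1], [0.198, 0.003, 0.05, 0, 0, 0, 1], [0.198, 0.003, 0.2, 0, 0, 0, 1], [0.198, 0.003, 0.35, 0, 0, 0, 1], [0.198, 0.003, 0.45, 0, 0, 0, 1], [0.198, 0.003, 0.51, 0, 0, 0, 1], [0.198, 0.003, 0.525, 0, 0, 0, 1], [0.198, 0.003, 0.525, 0, 0, 0, 1]])

```text
t: 10.63
position: [0.4495, -0.1603, 0.1787]
ee_rot: [-2.219, -2.221, 0.001]
force: [0.5, 0.3, -0.1]
width: 0.0851
finger_force: 0.0
```

Call:
carry_out(motion=[[0, 0, 0, 0, 0, 0, 0.4], [0, 0, 0, 0, 0, 0, 0.4], [0, 0, 0, 0, 0, 0, 0.4], [0, 0, 0, 0, 0, 0, 0.4], [0, 0, 0, 0, 0, 0, 0.4], [0, 0, 0, 0, 0, 0, 0.4], [0, 0, 0, 0, 0, 0, 0.4]])

```text
t: 11.22
position: [0.4502, -0.1601, 0.1812]
ee_rot: [2.218, 2.221, 0.002]
force: [-0.5, -1.0, 7.0]
width: 0.045
finger_force: 60.8
```

```bash
python3 -c "
from h import *
plan(.4481,-.279,.23)"
```

```text
t 11.2167 pos [ 0.4502 -0.1601  0.1812] shift [-0.595 -0.01  -0.243] turn [0.004 0.001 0.002] w 0.045 j6 [-0.42 -0.42]
```

Gripped at 45 mm. Lift 50 mm, then carry over to the large coaster.

Call:
carry_out(motion=[[0, 0, -0.04, 0, 0, 0, 0.4], [0, 0, -0.1, 0, 0, 0, 0.4], [0, 0, -0.18, 0, 0, 0, 0.4], [0, 0, -0.24, 0, 0, 0, 0.4], [0, 0, -0.25, 0, 0, 0, 0.4], [0, 0, -0.25, 0, 0, 0, 0.4]])

```text
t: 11.72
position: [0.4496, -0.1599, 0.2307]
ee_rot: [2.219, 2.222, 0.001]
force: [0.1, 0.1, -2.7]
width: 0.0451
finger_force: 61.6
```

Call:
carry_out(motion=[[-0.04, 0, 0, 0, 0, 0, 0.4], [-0.12, 0, 0, 0, 0, 0, 0.4], [-0.23, 0, 0, 0, 0, 0, 0.4], [-0.36, -0.005, 0, 0, 0, 0, 0.4], [-0.48, -0.01, 0, 0, 0, 0, 0.4], [-0.56, -0.01, 0, 0, 0, 0, 0.4], [-0.595, -0.01, 0, 0, 0, 0, 0.4], [-0.595, -0.01, 0, 0, 0, 0, 0.4]])

```text
t: 12.38
position: [0.4472, -0.28, 0.2289]
ee_rot: [-2.221, -2.22, 0.001]
force: [-0.2, 0.6, -3.2]
width: 0.0448
finger_force: 61.7
```

```bash
python3 -c "
from h import *
plan(.4481,-.279,.188)"
```

```text
t 12.3833 pos [ 0.4472 -0.28    0.2289] shift [0.005 0.005 0.205] turn [-0.002 -0.001 -0.   ] w 0.0448 j6 [-0.63 -0.63]
```

Call:
carry_out(motion=[[0.003, 0.003, 0.04, 0, 0, 0, 0.4], [0.003, 0.003, 0.1, 0, 0, 0, 0.4], [0.003, 0.003, 0.15, 0, 0, 0, 0.4], [0.003, 0.003, 0.18, 0, 0, 0, 0.4], [0.003, 0.003, 0.195, 0, 0, 0, 0.4], [0.003, 0.003, 0.205, 0, 0, 0, 0.4], [0.003, 0.003, 0.205, 0, 0, 0, 0.4]])

```text
t: 12.97
position: [0.4483, -0.278, 0.1887]
ee_rot: [-2.219, -2.223, 0.0]
force: [-1.2, -0.1, -2.8]
width: 0.045
finger_force: 61.6
```

Call:
carry_out(motion=[[0, 0, 0.005, 0, 0, 0, 0.4], [0, 0, 0.01, 0, 0, 0, 0.4], [0, 0, 0.015, 0, 0, 0, 0.4], [0, 0, 0.015, 0, 0, 0, 0.4]])

```text
t: 13.3
position: [0.4484, -0.2784, 0.1863]
ee_rot: [2.219, 2.222, 0.0]
force: [0.3, 0.1, 0.7]
width: 0.0448
finger_force: 61.8
```

Call:
carry_out(motion=[[0, 0, 0.004, 0, 0, 0, 0.4], [0, 0, 0.008, 0, 0, 0, 0.4], [0, 0, 0.008, 0, 0, 0, 0.4]])

```text
t: 13.55
position: [0.4488, -0.2788, 0.1862]
ee_rot: [2.218, 2.221, 0.0]
force: [-4.3, 1.6, 16.6]
width: 0.0453
finger_force: 62.0
```

Call:
carry_out(motion=[[0, 0, 0, 0, 0, 0, 0.6], [0, 0, 0, 0, 0, 0, 0.65], [0, 0, 0, 0, 0, 0, 0.75], [0, 0, 0, 0, 0, 0, 0.85], [0, 0, 0, 0, 0, 0, 0.85], [0, 0, 0, 0, 0, 0, 0.85]])

```text
t: 14.05
position: [0.4483, -0.2782, 0.1842]
ee_rot: [-2.22, -2.223, 0.0]
force: [-0.6, -0.5, 0.7]
width: 0.0728
finger_force: 0.0
```

Call:
carry_out(motion=[[0, 0, -0.05, 0, 0, 0, 0.85], [0, 0, -0.14, 0, 0, 0, 0.85], [0, 0, -0.26, 0, 0, 0, 1], [0, 0, -0.4, 0, 0, 0, 1], [0, 0, -0.48, 0, 0, 0, 1], [0, 0, -0.5, 0, 0, 0, 1]])

```text
t: 14.55
position: [0.4488, -0.2785, 0.2881]
ee_rot: [2.216, 2.219, 0.001]
force: [-0.1, 0.0, 0.2]
width: 0.0852
finger_force: 0.0
```

```bash
python3 -c "
from h import *
plan(.5645,-.1555,.26)"
```

```text
t 14.55 pos [ 0.4488 -0.2785  0.2881] shift [0.615 0.579 0.141] turn [0.005 0.004 0.002] w 0.0852 j6 [-0.62 -0.63]
```

Call:
carry_out(motion=[[0.615, 0.58, 0, 0, 0, 0, 1], [0.615, 0.58, 0, 0, 0, 0, 1], [0.615, 0.58, 0, 0, 0, 0, 1], [0.615, 0.58, 0, 0, 0, 0, 1], [0.615, 0.58, 0, 0, 0, 0, 1], [0.615, 0.58, 0, 0, 0, 0, 1]])

```text
t: 15.05
position: [0.5649, -0.1533, 0.2833]
ee_rot: [-2.215, -2.226, 0.001]
force: [-0.6, 0.6, 0.0]
width: 0.0852
finger_force: 0.0
```

```bash
python3 -c "
from h import *
plan(.5645,-.1555,.126)
cv2.imwrite('pics/s5.png',cv2.resize(bot.get_image('side')[80:300,190:330,::-1],None,fx=2.7,fy=2.7,interpolation=2))"
```

```text
t 15.05 pos [ 0.5649 -0.1533  0.2833] shift [-0.012 -0.001  0.787] turn [-0.002 -0.001  0.006] w 0.0852 j6 [-0.33 -0.33]
```

View pics/s5.png

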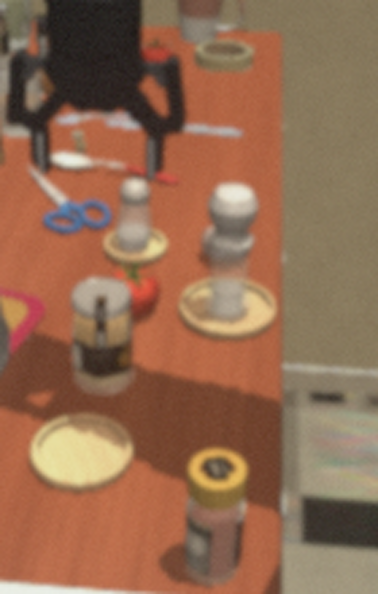

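The mill stands centred in the large coaster at crop (228,300). Now descend on the honey jar.

Call:
carry_out(motion=[[-0.008, -0.001, 0.2, 0, 0, 0, 1], [-0.008, -0.001, 0.4, 0, 0, 0, 1], [-0.008, -0.001, 0.56, 0, 0, 0, 1], [-0.008, -0.001, 0.68, 0, 0, 0, 1], [-0.008, -0.001, 0.75, 0, 0, 0, 1], [-0.008, -0.001, 0.785, 0, 0, 0, 1], [-0.008, -0.001, 0.785, 0, 0, 0, 1]])

```text
t: 15.68
position: [0.5629, -0.1575, 0.126]
ee_rot: [-2.22, -2.22, 0.002]
force: [-0.8, -0.3, -0.3]
width: 0.0854
finger_force: 0.0
```

Call:
carry_out(motion=[[0, 0, 0, 0, 0, 0, 0.5], [0, 0, 0, 0, 0, 0, 0.5], [0, 0, 0, 0, 0, 0, 0.5], [0, 0, 0, 0, 0, 0, 0.5], [0, 0, 0, 0, 0, 0, 0.5], [0, 0, 0, 0, 0, 0, 0.5]])

```text
t: 16.18
position: [0.5644, -0.157, 0.129]
ee_rot: [2.218, 2.221, 0.002]
force: [0.1, -0.2, 6.0]
width: 0.0555
finger_force: 62.0
```

```bash
python3 -c "
from h import *
plan(.567,-.0375,.176)"
```

```text
t 16.1833 pos [ 0.5644 -0.157   0.129 ] shift [ 0.597  0.014 -0.235] turn [0.003 0.001 0.002] w 0.0555 j6 [-0.33 -0.34]
```

Call:
carry_out(motion=[[0, 0, -0.04, 0, 0, 0, 0.5], [0, 0, -0.1, 0, 0, 0, 0.5], [0, 0, -0.17, 0, 0, 0, 0.5], [0, 0, -0.22, 0, 0, 0, 0.5], [0, 0, -0.23, 0, 0, 0, 0.5], [0, 0, -0.23, 0, 0, 0, 0.5]])

```text
t: 16.68
position: [0.5641, -0.1567, 0.1743]
ee_rot: [2.219, 2.222, 0.001]
force: [0.7, 0.7, -6.5]
width: 0.0556
finger_force: 64.8
```

Call:
carry_out(motion=[[0.04, 0, 0, 0, 0, 0, 0.5], [0.12, 0, 0, 0, 0, 0, 0.5], [0.23, 0.005, 0, 0, 0, 0, 0.5], [0.36, 0.01, 0, 0, 0, 0, 0.5], [0.48, 0.012, 0, 0, 0, 0, 0.5], [0.56, 0.014, 0, 0, 0, 0, 0.5], [0.59, 0.014, 0, 0, 0, 0, 0.5], [0.59, 0.014, 0, 0, 0, 0, 0.5]])

```text
t: 17.35
position: [0.5662, -0.0371, 0.1726]
ee_rot: [-2.217, -2.224, 0.001]
force: [-0.4, -0.7, -6.7]
width: 0.0553
finger_force: 64.8
```

```bash
python3 -c "
from h import *
plan(.567,-.0385,.136)
cv2.imwrite('pics/s6.png',cv2.resize(bot.get_image('side')[80:300,190:330,::-1],None,fx=2.7,fy=2.7,interpolation=2))"
```

```text
t 17.35 pos [ 0.5662 -0.0371  0.1726] shift [-0.007  0.004  0.183] turn [-0.002 -0.     0.004] w 0.0553 j6 [-0.13 -0.13]
```

View pics/s6.png

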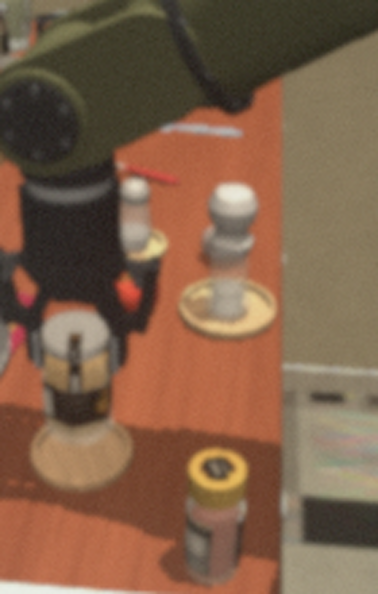

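The honey jar is held upright over the middle coaster, jar foot near (80,430) above coaster (80,450). Lower it.

Call:
carry_out(motion=[[-0.005, 0.003, 0.03, 0, 0, 0, 0.5], [-0.005, 0.003, 0.08, 0, 0, 0, 0.5], [-0.005, 0.003, 0.13, 0, 0, 0, 0.5], [-0.005, 0.003, 0.16, 0, 0, 0, 0.5], [-0.005, 0.003, 0.175, 0, 0, 0, 0.5], [-0.005, 0.003, 0.18, 0, 0, 0, 0.5], [-0.005, 0.003, 0.18, 0, 0, 0, 0.5]])

```text
t: 17.98
position: [0.5671, -0.0398, 0.137]
ee_rot: [-2.22, -2.223, 0.0]
force: [-0.1, 0.4, -6.1]
width: 0.0554
finger_force: 64.8
```

Call:
carry_out(motion=[[0, 0, 0.005, 0, 0, 0, 0.5], [0, 0, 0.01, 0, 0, 0, 0.5], [0, 0, 0.01, 0, 0, 0, 0.5]])

```text
t: 18.23
position: [0.5672, -0.0396, 0.1354]
ee_rot: [2.22, 2.223, 0.0]
force: [0.1, -0.9, -5.9]
width: 0.0554
finger_force: 64.8
```

Call:
carry_out(motion=[[0, 0, 0.005, 0, 0, 0, 0.5], [0, 0, 0.008, 0, 0, 0, 0.5], [0, 0, 0.008, 0, 0, 0, 0.5]])

```text
t: 18.48
position: [0.5673, -0.0397, 0.1341]
ee_rot: [2.219, 2.223, 0.001]
force: [-0.2, 0.5, -1.4]
width: 0.0557
finger_force: 64.9
```

Call:
carry_out(motion=[[0, 0, 0.004, 0, 0, 0, 0.5], [0, 0, 0.006, 0, 0, 0, 0.5], [0, 0, 0.006, 0, 0, 0, 0.5]])

```text
t: 18.73
position: [0.5676, -0.0397, 0.1339]
ee_rot: [2.219, 2.222, 0.002]
force: [-3.0, 0.8, 10.3]
width: 0.0555
finger_force: 65.1
```

Call:
carry_out(motion=[[0, 0, 0, 0, 0, 0, 0.7], [0, 0, 0, 0, 0, 0, 0.8], [0, 0, 0, 0, 0, 0, 0.9], [0, 0, 0, 0, 0, 0, 1], [0, 0, 0, 0, 0, 0, 1], [0, 0, 0, 0, 0, 0, 1]])

```text
t: 19.23
position: [0.5672, -0.0397, 0.1324]
ee_rot: [-2.22, -2.223, 0.0]
force: [0.4, 0.3, -0.3]
width: 0.0855
finger_force: 0.0
```

Call:
carry_out(motion=[[0, 0, -0.05, 0, 0, 0, 1], [0, 0, -0.14, 0, 0, 0, 1], [0, 0, -0.28, 0, 0, 0, 1], [0, 0, -0.44, 0, 0, 0, 1], [0, 0, -0.62, 0, 0, 0, 1], [0, 0, -0.78, 0, 0, 0, 1], [0, 0, -0.85, 0, 0, 0, 1], [0, 0, -0.85, 0, 0, 0, 1]])

```text
t: 19.9
position: [0.5677, -0.0397, 0.3073]
ee_rot: [2.216, 2.219, 0.007]
force: [0.3, 0.1, 0.1]
width: 0.0858
finger_force: 0.0
```

Call:
carry_out(motion=[[0.9, -0.8, 0, 0, 0, 0, 1], [0.9, -0.8, 0, 0, 0, 0, 1], [0.9, -0.8, 0, 0, 0, 0, 1], [0.9, -0.8, 0, 0, 0, 0, 1], [0.9, -0.8, 0, 0, 0, 0, 1], [0.9, -0.8, 0, 0, 0, 0, 1], [0.9, -0.8, 0, 0, 0, 0, 1], [0.9, -0.8, 0, 0, 0, 0, 1]])

```text
t: 20.57
position: [0.4061, 0.1409, 0.3025]
ee_rot: [2.217, 2.226, 0.0]
force: [0.1, -0.3, 0.3]
width: 0.0854
finger_force: 0.0
```

```bash
python3 -c "
from h import *
t=bot.get_image('top')[140:240,120:360,::-1];s=bot.get_image('side')[140:300,190:330,::-1]
a=cv2.resize(t,(720,300),interpolation=2);b=cv2.resize(s,(263,300),interpolation=2)
o=np.zeros((600,720,3),np.uint8);o[:300]=a;o[300:,:263]=b
cv2.imwrite('pics/fin.png',o);print(bot.observe()['t'])"
```

```text
20.6667
```

View pics/fin.png

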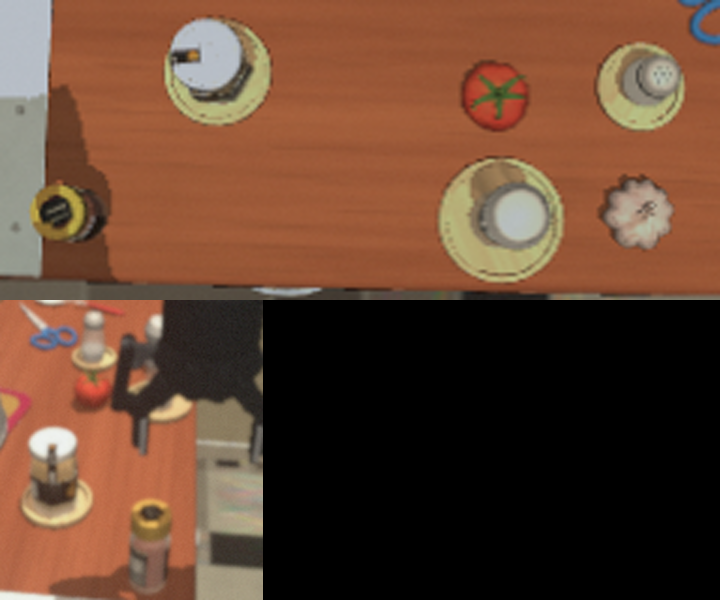

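All three stand in their coasters in the top view: honey lid at (189,158), mill top (293.3,212) and salt cap (340,165.3). I'll check centring with parallax.

```bash
python3 -c "
from h import *
for n,p,z,c in(('honey',(189,158),.104,(.567,-.0374)),('mill',(293.3,212),.152,(.448,-.279)),('salt',(340,165.3),.092,(.5645,-.397))): print(n,((atz('top',p,z)[:2]-c)*1000).round(1),'mm')"
```

```text
honey [ 0.5 -1.8] mm
mill [-0.6  1.9] mm
salt [-2.2  1.9] mm
```

```bash
python3 -c "
from bench import bot
print(bot.job_done())"
```

```text
the job is handed in; nothing more can be done
None
```

The mill, honey jar and salt shaker each stand upright and released on their own coasters, about 3 mm or less off centre by the last top picture; the tomato, spice jar and garlic show no sign of having moved, and the job was handed in at about 21 s.

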